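# Clamp a neck heel block in the drilling jig with its guarded knob

### The arm

A 6-joint arm with a two-finger parallel gripper is mounted at the origin on the work surface. World frame = base frame: x ahead of the robot, y to its left, z up, the work surface at z = 0. Lengths are in m, angles in rad, forces in N, time in s.
With the tool pointing down it reaches from about 0.225 to 0.875 m from the base axis. Payload 3.4 kg.
Tool frame: the origin (TCP) lies between the finger pads; the fingertips stand 8 mm ahead of it and the grasp point (between the pads) lies 11 mm behind it; z points along the fingers, y is the line along which they close (so a half turn about z gives the same grasp; the last joint's range is limited). The gripper opens to 85 mm and grips with 20 to 120 N. Pads are 22 mm wide; open, the fingers measure 114 mm over their backs; the gripper's body (76 mm by 85 mm) begins 54 mm behind the grasp point. The pads swing forward as they close: fully open they stand 13 mm farther back than shut.
Start: joints at [1.124, 0.276, 1.505, -0, 1.361, -0.121], TCP at [0.184, 0.545, 0.216] pointing down, gripper open.
Joint ranges: [-2.89, 2.89], [-0.75, 2.08], [0.22, 2.7], [-1.18, 4.32], [0.11, 2.71], [-2.7, 2.7]. Speed limits (rad/s): [2.57, 2.57, 3.14, 3.14, 3.14, 3.14].

### API

Orientations are given as a unit quaternion [w, x, y, z].
In Python, from rig import manip gives the robot as it stands.
- The arm moves only by the tool move_arm, never from a script. Its argument "deltas" is a list that holds one entry, the list of rows, each a list of 5 numbers: the shift along the tool's x, y, z normalised to -1 to 1, where 1 is 80 cm, then the turn about the tool's z normalised to -1 to 1, where 1 is 120 degrees, then the closure, from -1 (fully open) to 1 (shut). In form: [[[tx, ty, tz, twist, grip], ...]]. A call has 1 to 12 rows; each row is the pose to reach, as a shift and turn from the pose commanded when the call began, along the tool's axes at that moment; what a row does not reach only later rows make up. A row lasts 1/10 s, in which the tool goes at most 50 mm and 8.59 degrees, less where a joint would pass 70% of its speed; a pose out of reach is approached as far as the arm can. A call with a number of a shift or a turn outside -1 to 1 is refused whole. A call with a gripper value outside its range is refused whole. The fingers move at their own pace and stop on an object; "squeeze" is the grip in N (left out, the last holds). Time passes only in rows, so rows that repeat a pose let the fingers close. It gives the time, the measured TCP pose, the force, the opening and the grip force at its end, in the units of the state.
- manip.get_state(): the state, without advancing time (a new reading comes with each control period).
- manip.get_image(name): name is "scene" or "side" or "wrist"; returns the picture (420x560x3 uint8, red, green, blue); there is no depth.
- manip.camera_params(name): a dict with "fx", "fy", "cx", "cy" (pixels), "dist" ([k1, k2, p1, p2, k3] as OpenCV has them; the pictures are not rectified), "R" (3x3) and "t" (3): a world point X has camera coordinates R X + t; the wrist camera has in their place "tool_from_camera" (4x4, takes a point from camera to tool coordinates, whose origin is the TCP and whose axes are the flange's). Camera axes: x right, y down, z forward; pixel columns grow to the right and rows downward; lengths in m; the calibration is good to about 2 mm. A picture is of the moment at which its call begins: read the wrist's pose just before it. camera_params takes no time and is no camera call.
- manip.sign_off(): hands the job in; it is judged then, once.
The state is a dict: "clock": time; "qpos": joint angles; "qd": joint speeds; "effort": joint torques, N m; "position": TCP position; "ee_rot": TCP orientation; "contact_force": force on the tool from outside, world axes, zero at the start; "moment": the same for the moment, N m; "width": finger opening in m; "gripper_force": force on a finger pad.
Only numpy, scipy, OpenCV 4.12 (cv2) and the standard library are available. Lean on these libraries where they do the work, as an engineer would, in place of code of your own. Each camera call takes 0.05 s, during which the arm holds its last target. There are 200 camera calls.

### The job

Stand the dark wooden heel block in the bay of the clamping jig, lengthwise along the fence and midway along it, without dropping it. Then reach into the guard cup and turn the knob clockwise until the jaw holds the block against the fence with about 15 N, never squeezing it with 28 N or more, and without pushing hard on the guard (stay under 15 N). Let go, leaving the block clamped, and do not disturb the other things on the bench.

Things in the scene. Friction and masses are not known exactly. Their poses are not given: they have to be found in the camera images.
- block: Dark mahogany heel block, 90 mm (its x) x 40 mm (its y) x 60 mm high, 0.1 to 0.18 kg; a 14 mm wide, 16 mm deep upright groove in its +x end. Origin: centre of the 90 x 40 underside it stands on, z up. Grasp it across the 40 mm in its upper half: jaw and fence flank its lower 24 mm in the jig. Either end may point either way.
- jig: Fixed plywood deck, 170 mm (x) x 285 mm (y, -170 to +115), 12 mm thick; origin on its underside, z up. Along its y: knob axis at -110 mm, open jaw face at 0, the bay, then an aluminium fence (80 long in x, 16 thick, 24 mm above the deck, not listed), bolted in a different place each time, its face between y = 45 and 51 mm. All are centred on x = 0.
- bay (a point): Where to stand the block: on the deck's top (12 mm above the bench) in the bay, at x = 0, y = 22.5 mm of the jig; axes as the jig's. A block with its underside centred here, its length along x, clears jaw and fence by 2.5 mm or more; the jaw then pushes it the rest of the way to the fence. Finally it must be within 20 mm of here along x.
- jaw: Pale wooden jaw, 60 mm long (x), 12 thick, 22 high above the deck. Origin: centre of its gripping face, at deck height; axes as the jig's. Slides along the jig's +y to the fence, 8 mm per radian of knob. A stiff spring carries it: with the block against the fence, the squeeze grows about 10 N per mm of further screw travel, so some 70 to 80 N per radian.
- guard: Dark steel round cup around the knob, standing on the deck: inner radius 43 mm, outer 49 mm, open at the top, rim 48 mm above the deck (60 mm above the bench). Origin: centre of its foot at deck height, on the knob axis.
- knob_top (a point): Centre of the knob's top, on its upright axis, 48 mm above the bench, 12 mm below the guard's rim. The knob is a black bar, 42 mm long (this point's x) x 16 mm thick (y) x 34 mm high, from 2 mm above the deck up to here; the point turns with it. At the start it lies along the jig's x. Pinch it across the 16 mm from above; a finger has about 27 mm of room each side.
- knob (a joint): Knob angle, rad: 0 at the start (jaw open), grows clockwise seen from above (tightening), up to 2.5. Jaw, block and fence meet somewhere from 0.6 to 1.4. Turning takes 0.2 N m of friction plus 0.008 N m per N of squeeze; at rest after equal small steps (0.03 rad), the torque left on the hand rises likewise, by 0.12 N m at 15 N, above a steady leftover. Stays where left up to 25 N.
- nippers: Blue-handled nippers, about 150 mm long, 14 mm high, lying near the robot between block and jig. A bystander; origin on the bench under it.
- drill_stand: Pale wooden stand 90 x 55 x 40 mm with drill bits up to 75 mm high, at the near right. A bystander; origin on the bench under it.
- glue: White glue bottle, 52 mm across, 130 mm high, beyond the jig's left end. A bystander; origin on the bench under it.
- offcut: Pale wooden offcut 120 x 35 x 18 mm, at the left behind the block. A bystander; origin on the bench under it.
There are look-alikes about, which are no part of the job. What is meant by the block is not pink, and is the smaller of those in its own colour.

How it is judged:
By the outcome, as a careful person would: the job done as asked, in the order asked, and still so for the second after the job is handed in, with the robot touching nothing.
It also fails if it takes over 72 s, if anything falls off the work surface, if the arm or the gripper's body presses on something with over 40 N, if the wrist force passes 120 N, or if a joint passes its speed limit or range.

## Working session

There is one attempt and no reset: what is moved stays moved. The work goes in short steps, Python scripts to look and compute and a tool call to move; the robot and the scene stay as the last step left them, time stands still between calls to the robot, and variables do not carry over. Pictures are saved under pics/ and viewed, at most 10 in all, crops included, and the job is handed in when it is done.

Besides the shell and the picture viewer there is one more tool, called as name(argument=value, ...) on one line, values as JSON. move_arm: Moves the arm, as the interface text tells. Scaled input: -1 to 1 covers 80 cm each way for a shift and 120 degrees each way for a turn. Its arguments: {"type":"object","properties":{"deltas":{"type":"array","items":{"type":"array","items":{"type":"array","items":{"type":"number","minimum":-1,"maximum":1}}}},"squeeze":{"type":"number"}},"required":["deltas"]}

```bash
mkdir -p pics; cat > h.py <<'E'
from rig import manip
import numpy as np, cv2
def cam(n, st=None):
    p=manip.camera_params(n)
    K=np.array([[p['fx'],0,p['cx']],[0,p['fy'],p['cy']],[0,0,1.]]); d=np.array(p['dist'],float)
    if 'R' in p: R=np.array(p['R']); t=np.array(p['t'])
    else:
        from scipy.spatial.transform import Rotation as Ro
        T=np.array(p['tool_from_camera']); q=st['ee_rot']
        W=np.eye(4); W[:3,:3]=Ro.from_quat([q[1],q[2],q[3],q[0]]).as_matrix(); W[:3,3]=st['position']
        M=np.linalg.inv(W@T); R=M[:3,:3]; t=M[:3,3]
    return K,d,R,t
def ray(c,uv,z):
    K,d,R,t=c
    u=cv2.undistortPoints(np.array(uv,float).reshape(-1,1,2),K,d).reshape(-1,2)
    D=np.c_[u,np.ones(len(u))]@R; C=-R.T@t
    return C+D*((z-C[2])/D[:,2])[:,None]
def proj(c,X):
    K,d,R,t=c
    return cv2.projectPoints(np.array(X,float).reshape(-1,1,3),cv2.Rodrigues(R)[0],t,K,d)[0].reshape(-1,2)
def shot(n,name):
    st=manip.get_state(); im=manip.get_image(n); cv2.imwrite(f'pics/{name}.png',im[:,:,::-1]); return im,cam(n,st)
E
python3 - <<'E'
from h import *
for n in('scene','side'):
    im,c=shot(n,n+'0'); print(n,-c[2].T@c[3],c[2].round(2).tolist())
a=cv2.imread('pics/scene0.png');
print(manip.get_state())
E
```

```text
scene [ 1.38211254 -0.04118502  0.98602654] [[0.11, 0.99, -0.01], [0.74, -0.09, -0.67], [-0.67, 0.07, -0.74]]
side [ 0.31800095 -0.6755564   0.52961115] [[0.95, -0.3, 0.02], [-0.14, -0.52, -0.84], [0.27, 0.8, -0.54]]
{'clock': 0.1, 'qpos': array([ 1.12397304e+00,  2.76537135e-01,  1.50598619e+00, -1.15795254e-05,
        1.36072161e+00, -1.21006221e-01]), 'qd': array([-0.00013304,  0.00090258, -0.00240209,  0.00147549, -0.00042447,
       -0.00120434]), 'effort': array([ 1.20204688e-03, -4.17706776e+01, -2.46403760e+01,  1.44710980e-04,
        5.85082380e-03,  3.99216276e-06]), 'position': array([0.18384544, 0.54429624, 0.21473128]), 'ee_rot': array([-2.25980154e-04,  1.62187663e-01,  9.86759585e-01, -7.94652693e-04]), 'contact_force': array([-0.37099696,  0.35583884, -0.11685071]), 'moment': array([ 0.01222509, -0.01858227,  0.01874011]), 'gripper_force': 0.0, 'width': 0.08509536809072843}
```

View pics/scene0.png

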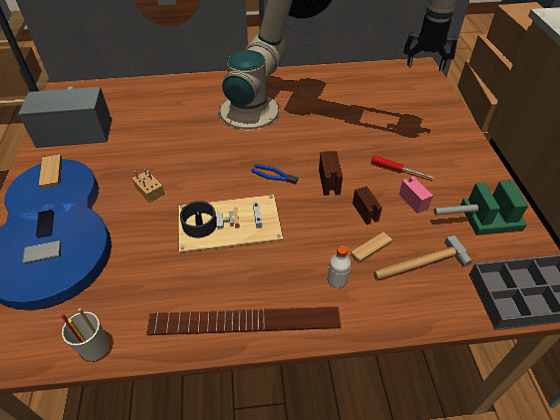

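View pics/side0.png

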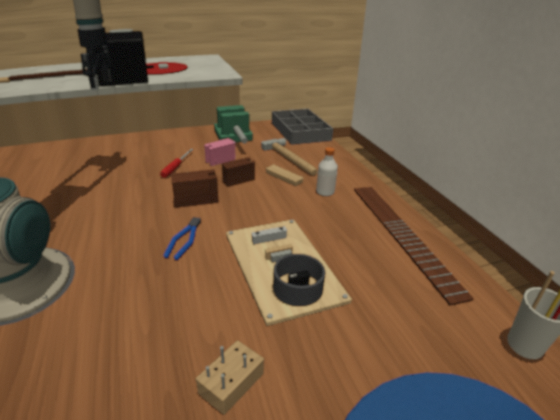

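The scene view shows four possible blocks or similar items: a larger dark block at (331,172), a smaller dark block at (367,205), a pink block at (415,194) and a pale offcut at (372,248). I choose the smaller dark one at (367,205). The jig deck is around (230,222), with the cup at (199,219), the jaw at (236,215) and the fence at (258,214). Next I'll measure the deck corners and the block, and check the choice in a close crop.

```bash
python3 - <<'E'
from h import *
im=cv2.imread('pics/scene0.png'); c=cam('scene')
hsv=cv2.cvtColor(im,cv2.COLOR_BGR2HSV)
# deck: pale
m=((hsv[...,2]>150)&(hsv[...,1]<160)&(hsv[...,0]>12)).astype(np.uint8)
m[:190]=0;m[256:]=0;m[:,:170]=0;m[:,290:]=0
m=cv2.morphologyEx(m,cv2.MORPH_CLOSE,np.ones((3,3)))
cs=max(cv2.findContours(m,0,2)[0],key=cv2.contourArea); h=cv2.convexHull(cs)
q=cv2.approxPolyN(h,4).reshape(-1,2) if hasattr(cv2,'approxPolyN') else None
print('deck px',q.tolist()); P=ray(c,q,0.012); print(P.round(4).tolist(), np.linalg.norm(P-np.roll(P,-1,0),axis=1), P.mean(0))
r=cv2.minAreaRect(ray(c,h.reshape(-1,2),0.012)[:,:2].astype(np.float32)); print('deck rect',r)
# dark blocks
for (x0,x1,y0,y1) in((350,388,180,226),(312,350,145,200)):
    s=im[y0:y1,x0:x1]; mm=((s[...,2]<95)).astype(np.uint8)
    k=max(cv2.findContours(mm,0,2)[0],key=cv2.contourArea); k=k.reshape(-1,2)+[x0,y0]
    print('block bbox',k.min(0),k.max(0)); 
a=cv2.resize(im[140:230,305:395],(540,540),interpolation=2); b=cv2.resize(im[190:255,170:290],None,fx=4.5,fy=4.5)[:, :]
cv2.imwrite('pics/cropA.png',a)
o=np.zeros((540,800,3),np.uint8); o[:,:540]=a; b=cv2.resize(b,(260,141)); o[:141,540:]=b; cv2.imwrite('pics/cropA.png',o)
E
```

```text
deck px [[282, 238], [178, 251], [178, 205], [274, 194]]
[[0.6156, 0.0511, 0.012], [0.6278, -0.2325, 0.012], [0.4576, -0.2386, 0.012], [0.4459, 0.047, 0.012]] [0.2838199  0.17030413 0.28580745 0.16977547] [ 0.53673903 -0.0932735   0.012     ]
deck rect ((0.5367379188537598, -0.09327326714992523), (0.17261679470539093, 0.28498685359954834), 2.3742105960845947)
block bbox [352 186] [381 224]
block bbox [319 151] [342 195]
```

View pics/cropA.png

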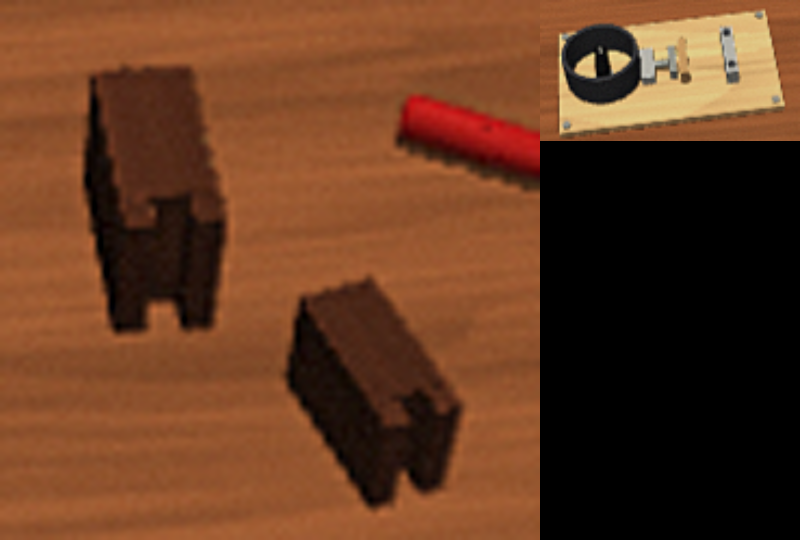

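The crop confirms two dark blocks. The larger one is at (331,172); the smaller one, with its groove towards the camera, has top corners at about (355,190), (367,187), (382,207) and (369,211). I'll use the smaller one, and the measured deck of 284 x 170 mm matches its given size.

```bash
python3 - <<'E'
from h import *
c=cam('scene')
uv=np.array([[302,297],[372,280],[462,403],[385,425]])/6+[305,140]
P=ray(c,uv,0.06); print(P.round(4).tolist(),np.linalg.norm(P-np.roll(P,-1,0),axis=1)); print(P.mean(0))
d=(P[2]+P[3]-P[0]-P[1])/2; print('yaw',np.degrees(np.arctan2(d[1],d[0])))
from scipy.spatial.transform import Rotation as Ro
st=manip.get_state();q=st['ee_rot'];R=Ro.from_quat([q[1],q[2],q[3],q[0]]).as_matrix();print(R.round(3))
p=manip.camera_params('wrist');print(np.array(p['tool_from_camera']).round(3),p['fx'])
print('delta tool',R.T@(P.mean(0)-st['position']), (R.T@d))
E
```

```text
[[0.5013, 0.2768, 0.06], [0.494, 0.3128, 0.06], [0.5772, 0.3347, 0.06], [0.5865, 0.296, 0.06]] [0.03681542 0.08606037 0.03975809 0.0872708 ]
[0.53974959 0.30505597 0.06      ]
yaw 13.700021763849566
[[-0.947  0.32  -0.001]
 [ 0.32   0.947 -0.001]
 [ 0.    -0.002 -1.   ]]
[[-0.001 -0.95  -0.311  0.081]
 [ 1.    -0.002  0.001  0.002]
 [-0.001 -0.311  0.95  -0.158]
 [ 0.     0.     0.     1.   ]] 308.1795950774939
delta tool [-0.41378546 -0.11248178  0.15483826] [-7.31894892e-02  4.63897629e-02 -8.99269464e-05]
```

move_arm(deltas=[[[-0.517, -0.14, 0, -0.27, -1], [-0.517, -0.14, 0, -0.27, -1], [-0.517, -0.14, 0, -0.27, -1], [-0.517, -0.14, 0, -0.27, -1], [-0.517, -0.14, 0, -0.27, -1], [-0.517, -0.14, 0, -0.27, -1], [-0.517, -0.14, 0, -0.27, -1], [-0.517, -0.14, 0, -0.27, -1], [-0.517, -0.14, 0, -0.27, -1], [-0.517, -0.14, 0, -0.27, -1], [-0.517, -0.14, 0, -0.27, -1], [-0.517, -0.14, 0, -0.27, -1]]], squeeze=40)

```text
clock: 1.3
position: [0.5388, 0.3068, 0.2151]
ee_rot: [-0.001, -0.12, 0.993, 0.0]
contact_force: [1.1, 0.8, 0.4]
width: 0.0854
gripper_force: 0.0
```

```bash
python3 - <<'E'
from h import *
st=manip.get_state(); print(st['position'],st['ee_rot'],np.linalg.norm(st['qd']))
im,c=shot('wrist','w1')
g=im.max(2); m=(im[...,0]<100).astype(np.uint8)
X=np.array([0.5397,0.305,0.06]);print('expect',proj(c,X))
E
```

```text
[0.53883631 0.30678385 0.21511207] [-8.36006136e-04 -1.19814566e-01  9.92795916e-01  1.98962697e-04] 0.019967456630768494
expect [[267.37800277 186.265414  ]]
```

View pics/w1.png

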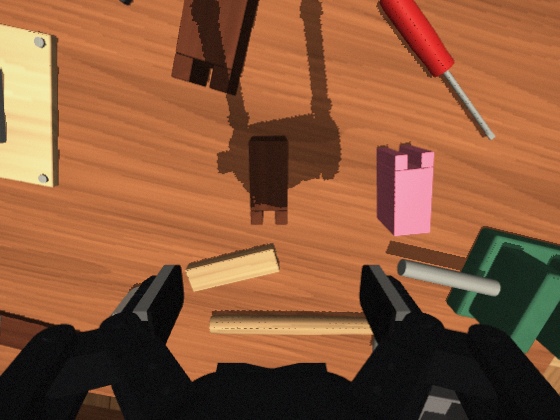

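The wrist view shows the block's top from about (249,136) to (288,225), with the groove at the bottom. The large block (top centre) and the pink block (405,190) are clear of the finger paths. Now I'll refine the grasp.

```bash
cat >> h.py <<'E'
from scipy.spatial.transform import Rotation as Ro
def RT(st=None):
    st=st or manip.get_state(); q=st['ee_rot']; return Ro.from_quat([q[1],q[2],q[3],q[0]]).as_matrix(),np.array(st['position'])
def togo(X,ang=None):
    R,p=RT(); d=R.T@(np.array(X)-p); a=np.degrees(np.arctan2(R[1,0],R[0,0]))
    print('shift mm',(d*1000).round(1),'norm',(d/.8).round(4),'toolx ang',a.round(2), None if ang is None else ('twist norm',round(-(((ang-a+90)%180)-90)/120,4)))
E
python3 - <<'E'
from h import *
c=cam('wrist',manip.get_state())
im=cv2.imread('pics/w1.png'); s=im[120:240,235:305]
# lower lit lobes + dark top: sample rows
for v in (135,150,170,190,204,215,223): print(v, im[v,240:300:3,2].tolist())
P=ray(c,[[249,136],[288,136],[288,224],[250,224]],0.06); print(P.round(4).tolist(),np.linalg.norm(P-np.roll(P,-1,0),axis=1).round(4)); m=P.mean(0);print(m)
d=P[2]+P[3]-P[0]-P[1]; a=np.degrees(np.arctan2(d[1],d[0]));print(a)
togo([m[0],m[1],0.045-0.011],a)
E
```

```text
135 [92, 94, 91, 92, 93, 83, 79, 78, 75, 74, 70, 65, 63, 62, 59, 72, 81, 86, 81, 84]
150 [102, 105, 104, 48, 49, 50, 48, 50, 51, 48, 46, 47, 51, 50, 50, 50, 74, 94, 89, 90]
170 [96, 98, 97, 55, 52, 44, 49, 49, 53, 49, 46, 52, 47, 51, 47, 50, 85, 94, 95, 98]
190 [190, 187, 157, 87, 50, 47, 48, 52, 57, 51, 45, 46, 46, 45, 46, 52, 189, 190, 193, 193]
204 [209, 206, 204, 180, 48, 95, 84, 113, 104, 50, 45, 48, 48, 52, 45, 47, 191, 189, 190, 187]
215 [205, 202, 202, 191, 109, 115, 118, 108, 200, 207, 207, 203, 101, 112, 119, 119, 209, 207, 199, 196]
223 [189, 189, 187, 193, 115, 118, 117, 112, 192, 191, 196, 200, 108, 114, 117, 117, 199, 195, 193, 198]
[[0.4938, 0.2755, 0.06], [0.4846, 0.3133, 0.06], [0.5756, 0.3371, 0.06], [0.5854, 0.2968, 0.06]] [0.0389 0.094  0.0415 0.094 ]
[0.53483982 0.30567532 0.06      ]
13.908450706828116
shift mm [  3.8  -0.6 181.3] norm [ 0.0048 -0.0007  0.2267] toolx ang -166.19 ('twist norm', np.float64(-0.0009))
```

move_arm(deltas=[[[0.002, 0, 0.06, 0, -1], [0.002, 0, 0.12, 0, -1], [0.002, 0, 0.17, 0, -1], [0.002, 0, 0.2, 0, -1], [0.002, 0, 0.2225, 0, -1], [0.002, 0, 0.2225, 0, -1], [0.002, 0, 0.2225, 0, 1], [0.002, 0, 0.2225, 0, 1], [0.002, 0, 0.2225, 0, 1], [0.002, 0, 0.2225, 0, 1], [0.002, 0, 0.2225, 0, 1], [0.002, 0, 0.2225, 0, 1]]], squeeze=40)

```text
clock: 2.55
position: [0.5394, 0.3063, 0.0393]
ee_rot: [0.001, -0.12, 0.993, 0.0]
contact_force: [-1.0, -0.9, 6.5]
width: 0.0382
gripper_force: 39.9
```

move_arm(deltas=[[[0, 0, -0.015, 0, 1], [0, 0, -0.04, 0, 1], [0, 0, -0.08, 0, 1], [0, 0, -0.12, 0, 1], [0, 0, -0.15, 0, 1], [0, 0, -0.165, 0, 1], [0, 0, -0.165, 0, 1]]])

```text
clock: 3.25
position: [0.5395, 0.3063, 0.1717]
ee_rot: [0.002, -0.12, 0.993, 0.001]
contact_force: [0.2, -0.5, -1.6]
width: 0.038
gripper_force: 40.5
```

```bash
python3 - <<'E'
from h import *
togo([.5346+.0015,-.0433,.17],2.4)
st=manip.get_state();print(st['contact_force'],st['moment'],st['width'])
E
```

```text
shift mm [  86.3 -338.8    1.1] norm [ 0.1078 -0.4235  0.0013] toolx ang -166.27 ('twist norm', np.float64(0.0944))
[ 0.15869273 -0.46351959 -1.58642913] [ 0.02935798 -0.02021019 -0.00949864] 0.03796503602006352
```

move_arm(deltas=[[[0.003, -0.013, 0, 0.01, 1], [0.01, -0.04, 0, 0.02, 1], [0.022, -0.085, 0, 0.03, 1], [0.034, -0.135, 0, 0.04, 1], [0.047, -0.185, 0, 0.05, 1], [0.06, -0.235, 0, 0.06, 1], [0.072, -0.285, 0, 0.07, 1], [0.085, -0.335, 0, 0.08, 1], [0.096, -0.378, 0, 0.09, 1], [0.104, -0.408, 0, 0.0945, 1], [0.1078, -0.4235, 0, 0.0945, 1], [0.1078, -0.4235, 0, 0.0945, 1]]])

```text
clock: 4.45
position: [0.5342, -0.0451, 0.1682]
ee_rot: [-0.001, -0.019, 1.0, 0.0]
contact_force: [0.4, 0.2, -1.2]
width: 0.0383
gripper_force: 40.5
```

```bash
python3 - <<'E'
from h import *
im,c=shot('wrist','w2')
R,p=RT();print(p,R[:,0])
togo([.5361,-.0433,.17],2.4)
E
```

```text
[ 0.53434613 -0.0437002   0.16843426] [-0.99919713 -0.0400072   0.00212725]
shift mm [-1.8  0.3 -1.6] norm [-0.0022  0.0004 -0.002 ] toolx ang -177.71 ('twist norm', np.float64(-0.0009))
```

View pics/w2.png

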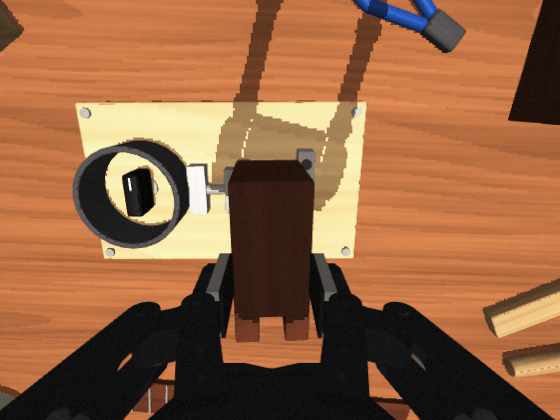

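The view shows the block held straight in the fingers (top edge at row 180, columns 229–313, and bottom edge at row 160). The deck corners are at (77,103), (366,102), (354,258) and (103,259), the fence end is near (306,150), the cup is at (130,193) and the knob at (139,191).

```bash
python3 - <<'E'
from h import *
im=cv2.imread('pics/w2.png'); c=cam('wrist',manip.get_state())
hsv=cv2.cvtColor(im,cv2.COLOR_BGR2HSV)
# edges by line fits: sample where bench->deck (hue shift) 
H=hsv[...,0].astype(int)
m=((H>=17)&(H<=40)&(hsv[...,1]>60)).astype(np.uint8); m=cv2.morphologyEx(m,cv2.MORPH_OPEN,np.ones((3,3)))
def fit(pts):
    vx,vy,x,y=cv2.fitLine(np.array(pts,np.float32),cv2.DIST_HUBER,0,.01,.01).ravel(); return np.cross([x,y,1],[x+vx,y+vy,1])
top=[(u,np.argmax(m[90:130,u])+90) for u in range(100,340,6) if m[90:130,u].any()]
bot=[(u,259+10-np.argmax(m[240:270,u][::-1])) for u in list(range(120,205,6))+[335,340,345] if m[240:270,u].any()]
rig=[(380-np.argmax(m[v,340:381][::-1]),v) for v in range(115,250,6) if m[v,340:381].any()]
lef=[(np.argmax(m[v,60:110])+60,v) for v in (106,110,116,122,128,246,250,254) if m[v,60:110].any()]
L=[fit(a) for a in(top,rig,bot,lef)]
q=[]
for i,j in((0,1),(1,2),(2,3),(3,0)):
    x=np.cross(L[i],L[j]); q.append(x[:2]/x[2])
print(np.round(q,1).tolist())
P=ray(c,q,.012);print(P.round(4).tolist(),np.linalg.norm(P-np.roll(P,-1,0),axis=1).round(4))
y=(P[0]+P[1]-P[2]-P[3])/2;y/=np.linalg.norm(y);C=P.mean(0);print('jig yaw',np.degrees(np.arctan2(-y[0],y[1])),'bay',C+.05*y,'knob',C-.0825*y)
J=np.array([[y[1],-y[0]],[y[0],y[1]]]);O=C+.0275*y
f=ray(c,[[297,149],[314,149],[297,175],[314,175]],.036); print('fence in jig',((f-O)[:,:2]@np.array([[y[1],y[0]],[-y[0],y[1]]])).round(4).tolist())
R,p=RT()
zt=p[2]+.011+.012; B=ray(c,[[229,180],[313,180]],zt); b=ray(c,[[237,160],[305,160]],zt-.06);print('block top',B.round(4).tolist(),np.linalg.norm(B[0]-B[1]),'bottom',b.round(4).tolist(),np.linalg.norm(b[0]-b[1]), 'tool frame',((B-p)@R).round(4).tolist(),((b-p)@R).round(4).tolist())
E
```

```text
[[365.6, 101.7], [352.2, 257.0], [104.4, 258.3], [75.3, 103.2]]
[[0.4466, 0.0468, 0.012], [0.6137, 0.0537, 0.012], [0.626, -0.2279, 0.012], [0.4586, -0.2349, 0.012]] [0.1672 0.282  0.1675 0.2819]
jig yaw 2.4567353347769925 bay [ 0.53408011 -0.04061432  0.012     ] knob [ 0.53975972 -0.17299254  0.012     ]
fence in jig [[-0.0415, 0.0459], [-0.0414, 0.0618], [-0.0167, 0.0464], [-0.0167, 0.0628]]
block top [[0.4868, -0.0628, 0.1914], [0.4854, -0.0251, 0.1914]] 0.03776690179433846 bottom [[0.4879, -0.0654, 0.1314], [0.4862, -0.0222, 0.1314]] 0.04323338852493831 tool frame [[0.0483, -0.0172, -0.0229], [0.0482, 0.0206, -0.0229]] [[0.0472, -0.0198, 0.0371], [0.0472, 0.0234, 0.0371]]
```

move_arm(deltas=[[[-0.003, 0.0015, 0.02, 0, 1], [-0.003, 0.0015, 0.045, 0, 1], [-0.003, 0.0015, 0.075, 0, 1], [-0.003, 0.0015, 0.095, 0, 1], [-0.003, 0.0015, 0.104, 0, 1], [-0.003, 0.0015, 0.104, 0, 1]]])

```text
clock: 5.1
position: [0.5366, -0.041, 0.0852]
ee_rot: [-0.001, -0.022, 1.0, 0.001]
contact_force: [0.2, 0.4, -1.0]
width: 0.0381
gripper_force: 40.5
```

```bash
python3 - <<'E'
from h import *
im,c=shot('wrist','w3'); s,_=shot('side','s3')
R,p=RT();print(p,R[:,0])
a=cv2.resize(im[40:260,170:380],(480,503),interpolation=2)[:,:,::-1]
b=cv2.resize(s[190:320,220:350],(320,320),interpolation=2)[:,:,::-1]
o=np.zeros((503,800,3),np.uint8);o[:,:480]=a;o[:320,480:]=b;cv2.imwrite('pics/c3.png',o)
E
```

```text
[ 0.53805719 -0.04172728  0.08680994] [-9.99089891e-01 -4.26426849e-02 -9.95354484e-04]
```

View pics/c3.png

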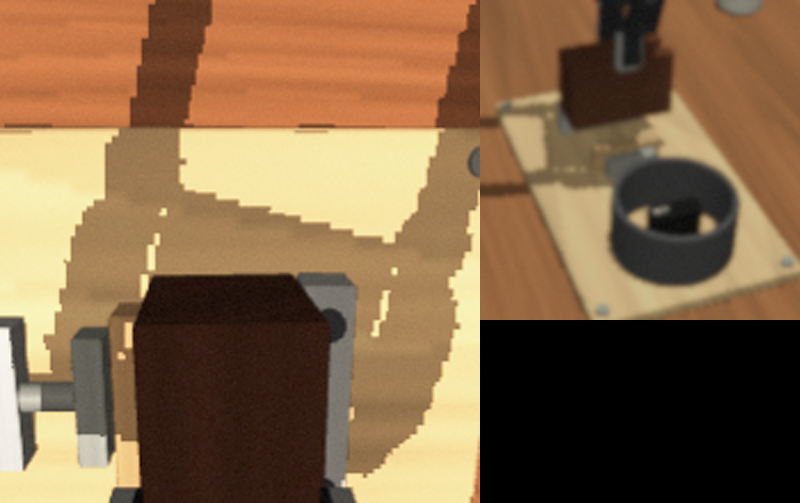

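The crop shows the block hovering between the jaw (back edge at crop column 110) and the fence (outer edge at crop column 356, near-end bottom corner at (300,274)). The block's bottom edge spans crop columns 152–296. I'll check the clearances from these.

```bash
python3 - <<'E'
from h import *
st=manip.get_state();c=cam('wrist',st);R,p=RT(st);k=480/210
def J(cr,z):
    X=ray(c,[[170+cr[0]/k,40+cr[1]/k]],z)[0]; return ((X-p)@R*1000).round(1)
print('fence outer top',J((356,284),.036),'fence inner foot',J((300,274),.012),J((351,274),.012))
print('jaw back',J((110,308),.034))
zb=p[2]-.0393
print('block foot',J((152,275),zb),J((296,275),zb),'block top',J((134,324),zb+.06),J((330,322),zb+.06))
E
```

```text
fence outer top [41.9 39.2 50.8] fence inner foot [40.9 24.7 74.8] [40.9 41.7 74.8]
jaw back [ 34.3 -35.1  52.8]
block foot [ 46.7 -20.4  39.3] [46.6 20.1 39.3] block top [ 47.  -17.7 -20.7] [ 47.3  21.6 -20.7]
```

The block is centred within about 1 mm, with roughly 3.5 mm of clearance each side, so I'll lower it.

move_arm(deltas=[[[0, 0, 0.012, 0, 1], [0, 0, 0.025, 0, 1], [0, 0, 0.033, 0, 1], [0, 0, 0.0375, 0, 1], [0, 0, 0.0375, 0, 1]]])

```text
clock: 5.7
position: [0.537, -0.0423, 0.0555]
ee_rot: [-0.001, -0.021, 1.0, 0.0]
contact_force: [-0.3, -0.5, -2.2]
width: 0.0382
gripper_force: 40.5
```

move_arm(deltas=[[[0, 0, 0.002, 0, 1], [0, 0, 0.003, 0, 1], [0, 0, 0.003, 0, 1]]])

```text
clock: 6.0
position: [0.5376, -0.0424, 0.054]
ee_rot: [0.0, -0.021, 1.0, 0.0]
contact_force: [-0.3, 0.2, -1.0]
width: 0.0377
gripper_force: 40.5
```

move_arm(deltas=[[[0, 0, 0.0015, 0, 1], [0, 0, 0.002, 0, 1], [0, 0, 0.002, 0, 1]]])

```text
clock: 6.3
position: [0.5375, -0.0423, 0.0523]
ee_rot: [-0.0, -0.021, 1.0, 0.0]
contact_force: [0.4, -0.6, -2.1]
width: 0.0379
gripper_force: 40.5
```

move_arm(deltas=[[[0, 0, 0.001, 0, 1], [0, 0, 0.0015, 0, 1], [0, 0, 0.0015, 0, 1]]])

```text
clock: 6.6
position: [0.5376, -0.0424, 0.0514]
ee_rot: [0.0, -0.021, 1.0, -0.0]
contact_force: [-1.2, -0.9, 1.2]
width: 0.0381
gripper_force: 40.9
```

move_arm(deltas=[[[0, 0, 0.0006, 0, 1], [0, 0, 0.0006, 0, 1]]])

```text
clock: 6.8
position: [0.5376, -0.0425, 0.0513]
ee_rot: [0.0, -0.021, 1.0, -0.0]
contact_force: [-1.7, -0.1, 5.2]
width: 0.0379
gripper_force: 41.4
```

move_arm(deltas=[[[0, 0, 0, 0, 0], [0, 0, 0, 0, -0.5], [0, 0, 0, 0, -0.5], [0, 0, 0, 0, -0.5], [0, 0, -0.02, 0, -0.5], [0, 0, -0.05, 0, -0.5], [0, 0, -0.1, 0, -0.5], [0, 0, -0.15, 0, -0.5], [0, 0, -0.15, 0, 0.15], [0, 0, -0.15, 0, 0.15], [0, 0, -0.15, 0, 0.15], [0, 0, -0.15, 0, 0.15]]])

```text
clock: 8.0
position: [0.5363, -0.0421, 0.1689]
ee_rot: [-0.002, -0.021, 1.0, 0.0]
contact_force: [-0.1, 0.1, 0.0]
width: 0.0361
gripper_force: 0.0
```

```bash
python3 - <<'E'
from h import *
st=manip.get_state();print(st['qpos'],st['moment'],st['contact_force'])
im,c=shot('wrist','w4'); togo([.5400,-.1745,.172],2.4)
E
```

```text
[-2.07832704e-01  2.53413845e-01  1.65690293e+00  8.89516006e-05
  1.23480537e+00 -1.82040974e+00] [0.0107389  0.0148866  0.06163357] [-0.05342582  0.05983077  0.0365279 ]
shift mm [   2.  -132.4   -3.1] norm [ 0.0026 -0.1654 -0.0039] toolx ang -177.61 ('twist norm', np.float64(-0.0001))
```

View pics/w4.png

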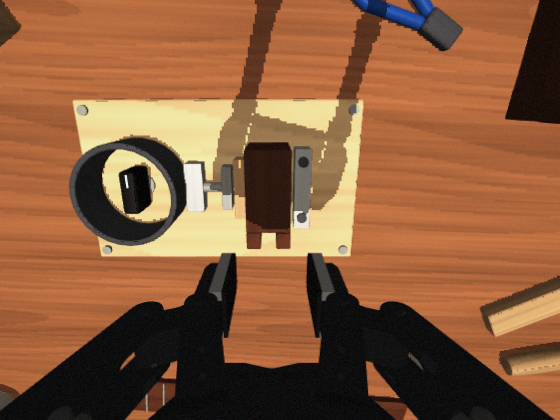

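The block stands upright in the bay, at about (268,195) between the jaw (240) and the fence (302), and the fingers are free. Next I'll go over the knob.

move_arm(deltas=[[[0.0026, -0.04, 0, 0, 0.15], [0.0026, -0.095, 0, 0, 0.15], [0.0026, -0.145, 0, 0, 0.15], [0.0026, -0.1654, 0, 0, 0.15], [0.0026, -0.1654, 0, 0, 0.15], [0.0026, -0.1654, 0, 0, 0.15]]])

```text
clock: 8.65
position: [0.5404, -0.1737, 0.1698]
ee_rot: [-0.001, -0.021, 1.0, 0.001]
contact_force: [-0.3, 0.7, -0.4]
width: 0.0365
gripper_force: 0.0
```

```bash
python3 - <<'E'
from h import *
st=manip.get_state();im,c=shot('wrist','w5');R,p=RT(st);print(p)
g=im.max(2); x0,x1,y0,y1=190,350,110,270
o=cv2.resize(im[y0:y1,x0:x1],(560,560),interpolation=2)[:,:,::-1];cv2.imwrite('pics/c5.png',o)
print(proj(c,[[.54,-.1745,.048]]))
E
```

```text
[ 0.5404024  -0.17373319  0.16977373]
[[268.04428181 194.54305011]]
```

View pics/c5.png

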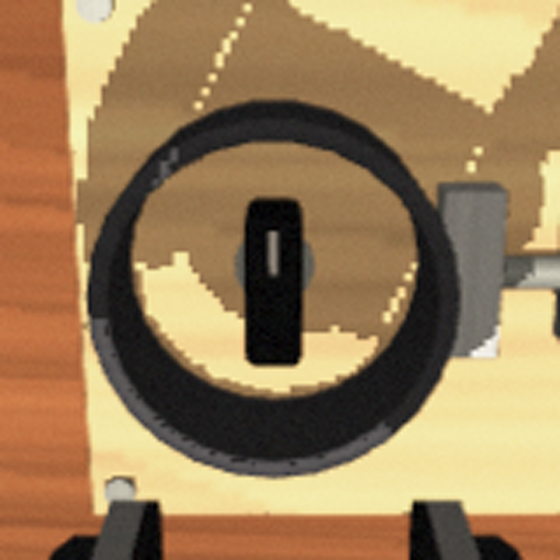

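The knob's top is centred at about crop (273.5,291), or pixel (268,193), inside the cup rim (crop columns 90–458, rows 100–475). That agrees with the expected (268,194.5) to about 1.5 px.

```bash
python3 - <<'E'
from h import *
c=cam('wrist',manip.get_state())
k=ray(c,[[190+273.5/3.5,110+291/3.5]],.048)[0]; r=ray(c,[[190+274/3.5,110+288/3.5]],.06)[0];print(k,r)
togo([k[0],k[1],.029],2.4)
E
```

```text
[ 0.53881915 -0.1739556   0.048     ] [ 0.53466671 -0.17391099  0.06      ]
shift mm [  1.5  -1.  141. ] norm [ 0.0019 -0.0012  0.1763] toolx ang -177.59 ('twist norm', np.float64(0.0001))
```

move_arm(deltas=[[[0.0019, -0.0015, 0.03, 0, 0.15], [0.0019, -0.0015, 0.075, 0, 0.15], [0.0019, -0.0015, 0.115, 0, 0.15], [0.0019, -0.0015, 0.145, 0, 0.15], [0.0019, -0.0015, 0.165, 0, 0.15], [0.0019, -0.0015, 0.175, 0, 0.15], [0.0019, -0.0015, 0.175, 0, 0.15]]])

```text
clock: 9.4
position: [0.5388, -0.1743, 0.0298]
ee_rot: [-0.001, -0.022, 1.0, 0.001]
contact_force: [1.4, -0.0, 0.1]
width: 0.0364
gripper_force: 0.0
```

move_arm(deltas=[[[0, 0, 0, 0, 0.5], [0, 0, 0, 0, 0.6], [0, 0, 0, 0, 0.65], [0, 0, 0, 0, 1], [0, 0, 0, 0, 1], [0, 0, 0, 0, 1], [0, 0, 0, 0, 1]]], squeeze=40)

```text
clock: 10.1
position: [0.5405, -0.1767, 0.0318]
ee_rot: [0.001, -0.021, 1.0, -0.001]
contact_force: [-0.0, -1.8, 5.7]
width: 0.0114
gripper_force: 40.0
```

```bash
python3 - <<'E'
from h import *
st=manip.get_state();print({k:np.round(st[k],4) for k in('clock','position','contact_force','moment','width','gripper_force')})
E
```

```text
{'clock': np.float64(10.1), 'position': array([ 0.5405, -0.1767,  0.0318]), 'contact_force': array([-1.2000e-03, -1.8107e+00,  5.6880e+00]), 'moment': array([-0.3478,  0.0216,  0.0108]), 'width': np.float64(0.0114), 'gripper_force': np.float64(40.0454)}
```

The grip on the knob is firm. I'll turn quickly to about 0.45 rad, then go in equal 0.03 rad steps, averaging the torque at rest.

```bash
cat > log.py <<'E'
from h import *
M=[];F=[];A=[];W=[]
for i in range(6):
    manip.get_image('wrist'); st=manip.get_state(); R,p=RT(st); M.append(st['moment']); F.append(st['contact_force']); A.append(np.degrees(np.arctan2(R[1,0],R[0,0]))%360); W.append(st['width'])
M=np.array(M);a=182.4-np.mean(A)
print('turn rad',round(np.radians(a),4),'M',M.mean(0).round(4),'sdz',M[:,2].std().round(4),'F',np.mean(F,0).round(2),'w',np.mean(W).round(4),'p',p.round(4),'t',round(float(st['clock']),2))
E
python3 log.py
```

```text
turn rad 0.0002 M [-0.3133  0.0541  0.0026] sdz 0.0376 F [-0.45 -2.01  6.12] w 0.0118 p [ 0.5404 -0.1767  0.0318] t 10.4
```

move_arm(deltas=[[[0, 0, 0, 0.02, 1], [0, 0, 0, 0.055, 1], [0, 0, 0, 0.09, 1], [0, 0, 0, 0.125, 1], [0, 0, 0, 0.16, 1], [0, 0, 0, 0.19, 1], [0, 0, 0, 0.2043, 1], [0, 0, 0, 0.2043, 1], [0, 0, 0, 0.2043, 1]]], squeeze=60)

```text
clock: 11.3
position: [0.5408, -0.1761, 0.0322]
ee_rot: [0.002, 0.192, 0.981, 0.0]
contact_force: [-1.0, -0.9, 8.8]
width: -0.0001
gripper_force: 4.1
```

```bash
python3 log.py
```

```text
turn rad 0.4285 M [0.0381 0.0279 0.0139] sdz 0.026 F [0.04 0.18 8.24] w -0.0001 p [ 0.5408 -0.1761  0.0322] t 11.6
```

move_arm(deltas=[[[0, 0, 0, 0.0143, 1], [0, 0, 0, 0.0143, 1], [0, 0, 0, 0.0143, 1]]])

```text
clock: 11.9
position: [0.5408, -0.1761, 0.0322]
ee_rot: [0.002, 0.207, 0.978, 0.0]
contact_force: [0.2, 0.7, 8.1]
width: 0.0001
gripper_force: 4.1
```

```bash
python3 log.py
```

```text
turn rad 0.4584 M [0.0133 0.0175 0.0386] sdz 0.0174 F [ 0.16 -0.09  8.13] w -0.0 p [ 0.5408 -0.1761  0.0322] t 12.2
```

move_arm(deltas=[[[0, 0, 0, 0.0143, 1], [0, 0, 0, 0.0143, 1], [0, 0, 0, 0.0143, 1]]])

```text
clock: 12.5
position: [0.5408, -0.1761, 0.0322]
ee_rot: [0.002, 0.221, 0.975, 0.0]
contact_force: [0.5, 0.2, 7.4]
width: -0.0
gripper_force: 4.1
```

```bash
python3 log.py
```

```text
turn rad 0.4884 M [0.0071 0.0248 0.0248] sdz 0.0259 F [-0.33 -0.05  8.2 ] w -0.0001 p [ 0.5408 -0.1761  0.0322] t 12.8
```

The fingers have closed fully, so the knob slipped out of the grip. I'll look before doing anything else.

```bash
python3 - <<'E'
from h import *
im,c=shot('wrist','w6'); s,_=shot('side','s6')
a=cv2.resize(im[60:270,170:380],(480,480),interpolation=2)[:,:,::-1]
b=cv2.resize(s[230:320,240:350],(320,262),interpolation=2)[:,:,::-1]
o=np.zeros((480,800,3),np.uint8);o[:,:480]=a;o[:262,480:]=b;cv2.imwrite('pics/c6.png',np.clip(o.astype(int)*2,0,255).astype(np.uint8))
E
```

```text
(no output)
```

View pics/c6.png

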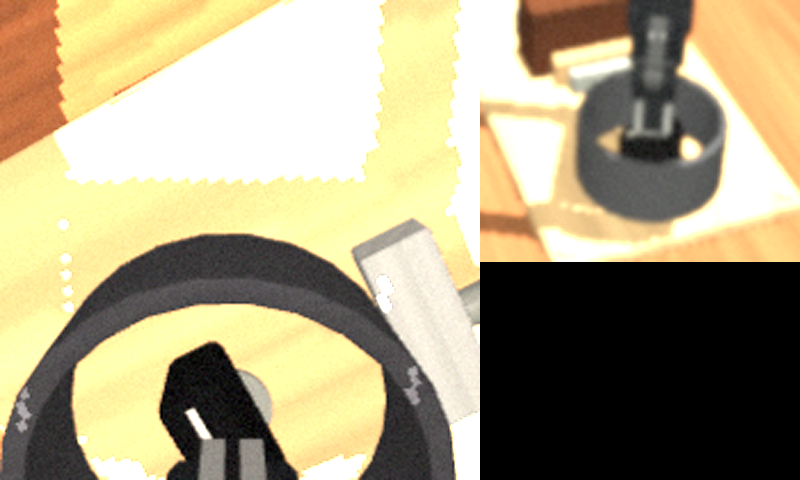

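The brightened crop shows the knob still lying along the jig's x. The shut fingertips, at about crop (232,440), stand on top of it, so the grip was too shallow. I'll check where the tips really are.

```bash
python3 - <<'E'
from h import *
st=manip.get_state();c=cam('wrist',st);R,p=RT(st)
print('seen tip row ~',60+440/480*210)
for z in (-.03,-.02,-.01,0,.008,.02):
    print(z,[proj(c,p+R@np.array([x,0,z]))[0].round(0).tolist() for x in(.011,0)])
k=480/210
for cr in((212,343),(160,408)): print('knob near-end top corner',ray(c,[[170+cr[0]/k,60+cr[1]/k]],.048))
print(p, st['contact_force'])
E
```

```text
seen tip row ~ 252.5
-0.03 [[268.0, 263.0], [268.0, 284.0]]
-0.02 [[268.0, 254.0], [268.0, 273.0]]
-0.01 [[268.0, 245.0], [268.0, 264.0]]
0 [[268.0, 237.0], [268.0, 255.0]]
0.008 [[268.0, 232.0], [269.0, 249.0]]
0.02 [[269.0, 224.0], [269.0, 241.0]]
knob near-end top corner [[ 0.51034705 -0.1643837   0.048     ]]
knob near-end top corner [[ 0.51896194 -0.18136576  0.048     ]]
[ 0.54080488 -0.1761303   0.03218975] [-0.07250489 -0.29375263  8.13032959]
```

The tips end about 16–18 mm behind the TCP, so they only pinched the knob's top edge. I'll raise, turn back to the starting yaw, open to about 30 mm and go deeper, watching the force.

move_arm(deltas=[[[0.0017, -0.0022, -0.025, 0, 1], [0.0017, -0.0022, -0.05, 0, 1], [0.0017, -0.0022, -0.05, -0.07, 0.29], [0.0017, -0.0022, -0.05, -0.14, 0.29], [0.0017, -0.0022, -0.05, -0.2, 0.29], [0.0017, -0.0022, -0.05, -0.2329, 0.29], [0.0017, -0.0022, -0.05, -0.2329, 0.29], [0.0017, -0.0022, -0.05, -0.2329, 0.29], [0.0017, -0.0022, -0.05, -0.2329, 0.29]]], squeeze=40)

```text
clock: 13.8
position: [0.5374, -0.1767, 0.0705]
ee_rot: [-0.0, -0.02, 1.0, 0.0]
contact_force: [0.0, 0.5, -0.0]
width: 0.0308
gripper_force: 0.0
```

```bash
python3 log.py; python3 - <<'E'
from h import *
im,c=shot('wrist','w7'); R,p=RT()
a=cv2.resize(im[130:290,170:370],(700,560),interpolation=2)[:,:,::-1]
cv2.imwrite('pics/c7.png',np.clip(a.astype(int)*2,0,255).astype(np.uint8))
for X in([.5388,-.1757,.048],[.5388,-.174,.048]): print(((proj(c,[X])[0]-[170,130])*3.5).round())
E
```

```text
turn rad 0.0006 M [-0.0177 -0.0087 -0.0123] sdz 0.029 F [-0.28  0.79  0.07] w 0.0305 p [ 0.5375 -0.1769  0.0706] t 14.1
[350. 383.]
[360. 383.]
```

View pics/c7.png

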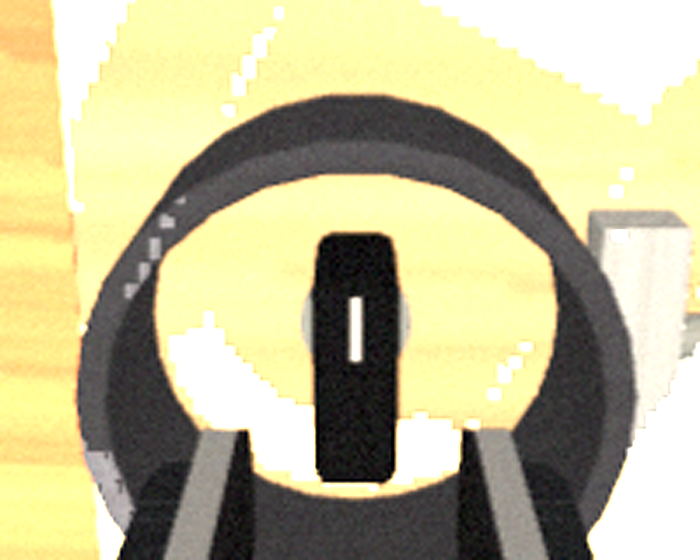

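The view shows the knob at crop column 355, centred between the fingers (inner edges at 250 and 460), and tip depth again comes out 16 mm behind the TCP. I'll go down in small steps, watching the force.

move_arm(deltas=[[[0, 0, 0.015, 0, 0.29], [0, 0, 0.032, 0, 0.29], [0, 0, 0.044, 0, 0.29], [0, 0, 0.05, 0, 0.29], [0, 0, 0.05, 0, 0.29]]])

```text
clock: 14.65
position: [0.5368, -0.1766, 0.0295]
ee_rot: [-0.001, -0.021, 1.0, 0.001]
contact_force: [0.2, 0.8, -0.2]
width: 0.0306
gripper_force: 0.0
```

move_arm(deltas=[[[0, 0, 0.0025, 0, 0.29], [0, 0, 0.0025, 0, 0.29]]])

```text
clock: 14.85
position: [0.5377, -0.177, 0.0288]
ee_rot: [0.0, -0.021, 1.0, -0.0]
contact_force: [-0.3, -0.3, 0.1]
width: 0.0305
gripper_force: 0.0
```

move_arm(deltas=[[[0, 0, 0.0025, 0, 0.29], [0, 0, 0.0025, 0, 0.29]]])

```text
clock: 15.05
position: [0.5375, -0.1769, 0.0267]
ee_rot: [0.0, -0.021, 1.0, -0.0]
contact_force: [0.1, -1.2, -0.2]
width: 0.0302
gripper_force: 0.0
```

move_arm(deltas=[[[0, 0, 0.0025, 0, 0.29], [0, 0, 0.0025, 0, 0.29]]])

```text
clock: 15.25
position: [0.5374, -0.1769, 0.0245]
ee_rot: [-0.0, -0.021, 1.0, 0.0]
contact_force: [-0.4, -0.3, 1.0]
width: 0.0303
gripper_force: 0.0
```

move_arm(deltas=[[[0, 0, 0.0025, 0, 0.29], [0, 0, 0.0025, 0, 0.29]]])

```text
clock: 15.45
position: [0.5373, -0.1768, 0.0223]
ee_rot: [-0.0, -0.021, 1.0, 0.0]
contact_force: [-0.1, 0.3, -0.1]
width: 0.0302
gripper_force: 0.0
```

move_arm(deltas=[[[0, 0, 0.0015, 0, 0.29], [0, 0, 0.0015, 0, 0.29]]])

```text
clock: 15.65
position: [0.5374, -0.1769, 0.0212]
ee_rot: [-0.0, -0.021, 1.0, 0.0]
contact_force: [-0.8, -0.2, -0.2]
width: 0.0303
gripper_force: 0.0
```

move_arm(deltas=[[[0, 0, 0.0015, 0, 0.29], [0, 0, 0.0015, 0, 0.29]]])

```text
clock: 15.85
position: [0.5374, -0.1769, 0.0201]
ee_rot: [-0.0, -0.021, 1.0, 0.0]
contact_force: [-0.8, -0.3, -0.5]
width: 0.0303
gripper_force: 0.0
```

move_arm(deltas=[[[0, 0, 0.002, 0, 0.29], [0, 0, 0.002, 0, 0.29]]])

```text
clock: 16.05
position: [0.5374, -0.1768, 0.0184]
ee_rot: [-0.0, -0.021, 1.0, 0.0]
contact_force: [-0.7, -0.6, 0.0]
width: 0.0301
gripper_force: 0.0
```

move_arm(deltas=[[[0, 0, 0.002, 0, 0.29], [0, 0, 0.002, 0, 0.29]]])

```text
clock: 16.25
position: [0.5373, -0.1768, 0.0168]
ee_rot: [-0.0, -0.021, 1.0, 0.0]
contact_force: [-0.1, -0.3, 0.4]
width: 0.0303
gripper_force: 0.0
```

move_arm(deltas=[[[0, 0, 0.002, 0, 0.29], [0, 0, 0.002, 0, 0.29]]])

```text
clock: 16.45
position: [0.5374, -0.1768, 0.0152]
ee_rot: [-0.0, -0.021, 1.0, 0.0]
contact_force: [0.7, -0.2, 1.5]
width: 0.0302
gripper_force: 0.0
```

move_arm(deltas=[[[0, 0, 0, 0, 0.5], [0, 0, 0, 0, 0.6], [0, 0, 0, 0, 0.65], [0, 0, 0, 0, 1], [0, 0, 0, 0, 1], [0, 0, 0, 0, 1]]], squeeze=40)

```text
clock: 17.05
position: [0.5375, -0.1769, 0.0155]
ee_rot: [0.0, -0.021, 1.0, 0.0]
contact_force: [-0.0, 0.0, 1.9]
width: 0.0148
gripper_force: 39.6
```

```bash
python3 log.py
```

```text
turn rad 0.0001 M [ 0.084   0.0943 -0.001 ] sdz 0.0506 F [-0.88  0.34  2.63] w 0.0149 p [ 0.5375 -0.1769  0.0156] t 17.35
```

Width is now 14.9 mm with almost no side force, which is a proper grip on the 16 mm bar. Turning now, with a check early on.

move_arm(deltas=[[[0, 0, 0, 0.015, 1], [0, 0, 0, 0.04, 1], [0, 0, 0, 0.065, 1], [0, 0, 0, 0.09, 1], [0, 0, 0, 0.11, 1], [0, 0, 0, 0.115, 1], [0, 0, 0, 0.115, 1]]], squeeze=50)

```text
clock: 18.05
position: [0.5376, -0.1764, 0.0156]
ee_rot: [0.0, 0.099, 0.995, 0.0]
contact_force: [-0.6, 3.4, 4.8]
width: 0.0145
gripper_force: 52.3
```

```bash
python3 log.py
```

```text
turn rad 0.2407 M [0.6091 0.0436 0.1559] sdz 0.0194 F [-0.34  3.79  5.25] w 0.0146 p [ 0.5376 -0.1764  0.0156] t 18.35
```

move_arm(deltas=[[[0, 0.001, 0, 0.02, 1], [0, 0.001, 0, 0.045, 1], [0, 0.001, 0, 0.07, 1], [0, 0.001, 0, 0.0859, 1], [0, 0.001, 0, 0.1002, 1], [0, 0.001, 0, 0.1002, 1], [0, 0.001, 0, 0.1002, 1]]])

```text
clock: 19.05
position: [0.5377, -0.1759, 0.0156]
ee_rot: [0.0, 0.203, 0.979, 0.0]
contact_force: [-0.3, 2.6, 4.9]
width: 0.0146
gripper_force: 52.3
```

```bash
python3 log.py
```

```text
turn rad 0.4508 M [0.4899 0.0562 0.0278] sdz 0.0175 F [-0.42  2.84  5.3 ] w 0.0148 p [ 0.5378 -0.1759  0.0156] t 19.35
```

move_arm(deltas=[[[0, 0, 0, 0.0143, 1], [0, 0, 0, 0.0143, 1], [0, 0, 0, 0.0143, 1]]])

```text
clock: 19.65
position: [0.5378, -0.1758, 0.0156]
ee_rot: [0.0, 0.218, 0.976, 0.0]
contact_force: [0.2, 2.6, 4.8]
width: 0.0151
gripper_force: 52.3
```

```bash
python3 log.py
```

```text
turn rad 0.4808 M [0.5305 0.0457 0.0559] sdz 0.0353 F [-0.55  3.16  5.61] w 0.0146 p [ 0.5378 -0.1758  0.0156] t 19.95
```

move_arm(deltas=[[[0, 0, 0, 0.0143, 1], [0, 0, 0, 0.0143, 1], [0, 0, 0, 0.0143, 1]]])

```text
clock: 20.25
position: [0.5378, -0.1757, 0.0156]
ee_rot: [0.0, 0.232, 0.973, 0.0]
contact_force: [-0.2, 2.7, 5.4]
width: 0.0146
gripper_force: 52.3
```

```bash
python3 log.py
```

```text
turn rad 0.5108 M [0.5584 0.0505 0.0469] sdz 0.0156 F [-0.2   2.97  5.06] w 0.0146 p [ 0.5378 -0.1757  0.0156] t 20.55
```

move_arm(deltas=[[[0, 0, 0, 0.0143, 1], [0, 0, 0, 0.0143, 1], [0, 0, 0, 0.0143, 1]]])

```text
clock: 20.85
position: [0.5378, -0.1757, 0.0156]
ee_rot: [0.0, 0.247, 0.969, 0.0]
contact_force: [-0.8, 3.8, 4.3]
width: 0.0149
gripper_force: 52.3
```

```bash
python3 log.py
```

```text
turn rad 0.5408 M [0.5583 0.0375 0.0515] sdz 0.0112 F [-0.46  3.08  5.37] w 0.0148 p [ 0.5378 -0.1757  0.0156] t 21.15
```

move_arm(deltas=[[[0, 0, 0, 0.0143, 1], [0, 0, 0, 0.0143, 1], [0, 0, 0, 0.0143, 1]]])

```text
clock: 21.45
position: [0.5379, -0.1756, 0.0156]
ee_rot: [0.0, 0.261, 0.965, 0.0]
contact_force: [0.4, 3.2, 5.8]
width: 0.0146
gripper_force: 52.3
```

```bash
python3 log.py
```

```text
turn rad 0.5708 M [0.5957 0.0114 0.0317] sdz 0.0181 F [-0.03  3.14  4.69] w 0.0146 p [ 0.5379 -0.1756  0.0156] t 21.75
```

Leftover torque is steady at about 0.045 N m. I'll continue with the equal steps.

move_arm(deltas=[[[0, 0, 0, 0.0143, 1], [0, 0, 0, 0.0143, 1], [0, 0, 0, 0.0143, 1]]])

```text
clock: 22.05
position: [0.5379, -0.1755, 0.0156]
ee_rot: [0.0, 0.276, 0.961, 0.001]
contact_force: [0.2, 3.6, 4.7]
width: 0.0145
gripper_force: 52.3
```

```bash
python3 log.py
```

```text
turn rad 0.6007 M [ 0.6228 -0.0206  0.0578] sdz 0.0339 F [0.01 3.82 5.13] w 0.0147 p [ 0.5379 -0.1756  0.0156] t 22.35
```

move_arm(deltas=[[[0, 0, 0, 0.0143, 1], [0, 0, 0, 0.0143, 1], [0, 0, 0, 0.0143, 1]]])

```text
clock: 22.65
position: [0.5379, -0.1755, 0.0156]
ee_rot: [0.0, 0.29, 0.957, 0.001]
contact_force: [0.7, 4.6, 5.2]
width: 0.0152
gripper_force: 52.3
```

```bash
python3 log.py
```

```text
turn rad 0.6307 M [ 0.6794 -0.0415  0.0484] sdz 0.0274 F [-0.03  3.96  5.16] w 0.0149 p [ 0.5379 -0.1755  0.0156] t 22.95
```

move_arm(deltas=[[[0, 0, 0, 0.0143, 1], [0, 0, 0, 0.0143, 1], [0, 0, 0, 0.0143, 1]]])

```text
clock: 23.25
position: [0.538, -0.1755, 0.0156]
ee_rot: [0.0, 0.305, 0.953, 0.001]
contact_force: [0.2, 3.9, 4.7]
width: 0.0149
gripper_force: 52.3
```

```bash
python3 log.py
```

```text
turn rad 0.6607 M [ 0.692  -0.0513  0.0332] sdz 0.0274 F [0.34 4.51 4.89] w 0.0147 p [ 0.538  -0.1754  0.0156] t 23.55
```

move_arm(deltas=[[[0, 0, 0, 0.0143, 1], [0, 0, 0, 0.0143, 1], [0, 0, 0, 0.0143, 1]]])

```text
clock: 23.85
position: [0.538, -0.1754, 0.0156]
ee_rot: [0.0, 0.319, 0.948, 0.001]
contact_force: [-0.2, 4.4, 4.7]
width: 0.015
gripper_force: 52.3
```

```bash
python3 log.py
```

```text
turn rad 0.6907 M [ 0.736  -0.0704  0.0348] sdz 0.0251 F [0.59 4.22 5.06] w 0.0145 p [ 0.538  -0.1754  0.0156] t 24.15
```

move_arm(deltas=[[[0, 0, 0, 0.0143, 1], [0, 0, 0, 0.0143, 1], [0, 0, 0, 0.0143, 1]]])

```text
clock: 24.45
position: [0.5381, -0.1753, 0.0156]
ee_rot: [0.0, 0.333, 0.943, 0.001]
contact_force: [0.3, 5.3, 5.4]
width: 0.0146
gripper_force: 52.3
```

```bash
python3 log.py
```

```text
turn rad 0.7209 M [ 0.798  -0.0888  0.0567] sdz 0.0205 F [0.74 4.64 5.6 ] w 0.0147 p [ 0.538  -0.1753  0.0156] t 24.75
```

move_arm(deltas=[[[0, 0, 0, 0.0143, 1], [0, 0, 0, 0.0143, 1], [0, 0, 0, 0.0143, 1]]])

```text
clock: 25.05
position: [0.5381, -0.1753, 0.0156]
ee_rot: [0.0, 0.347, 0.938, 0.001]
contact_force: [1.4, 4.2, 5.7]
width: 0.0149
gripper_force: 52.3
```

```bash
python3 log.py
```

```text
turn rad 0.7509 M [ 0.8504 -0.1216  0.0397] sdz 0.0242 F [1.   5.06 5.  ] w 0.0146 p [ 0.5381 -0.1753  0.0156] t 25.35
```

move_arm(deltas=[[[0.0008, 0.001, 0, 0.0143, 1], [0.0008, 0.001, 0, 0.0143, 1], [0.0008, 0.001, 0, 0.0143, 1]]])

```text
clock: 25.65
position: [0.5381, -0.1752, 0.0156]
ee_rot: [0.0, 0.361, 0.933, 0.0]
contact_force: [1.0, 2.8, 4.5]
width: 0.0146
gripper_force: 52.2
```

```bash
python3 log.py
```

```text
turn rad 0.7801 M [ 0.4365 -0.1621  0.084 ] sdz 0.0203 F [0.96 2.46 5.19] w 0.0147 p [ 0.5382 -0.1752  0.0156] t 25.95
```

move_arm(deltas=[[[0, 0, 0, 0.0143, 1], [0, 0, 0, 0.0143, 1], [0, 0, 0, 0.0143, 1]]])

```text
clock: 26.25
position: [0.5382, -0.1752, 0.0156]
ee_rot: [0.001, 0.375, 0.927, 0.0]
contact_force: [0.6, 2.8, 4.5]
width: 0.0146
gripper_force: 52.3
```

```bash
python3 log.py
```

```text
turn rad 0.8101 M [ 0.4737 -0.2349  0.0353] sdz 0.0146 F [1.2  2.69 5.  ] w 0.0146 p [ 0.5382 -0.1752  0.0156] t 26.55
```

move_arm(deltas=[[[0, 0, 0, 0.0143, 1], [0, 0, 0, 0.0143, 1], [0, 0, 0, 0.0143, 1]]])

```text
clock: 26.85
position: [0.5382, -0.1751, 0.0156]
ee_rot: [0.001, 0.389, 0.921, 0.0]
contact_force: [0.5, 3.3, 5.1]
width: 0.0148
gripper_force: 52.3
```

```bash
python3 log.py
```

```text
turn rad 0.8402 M [ 0.5217 -0.2555  0.0201] sdz 0.0257 F [1.65 2.94 5.31] w 0.0147 p [ 0.5383 -0.1751  0.0156] t 27.15
```

move_arm(deltas=[[[0, 0, 0, 0.0143, 1], [0, 0, 0, 0.0143, 1], [0, 0, 0, 0.0143, 1]]])

```text
clock: 27.45
position: [0.5383, -0.1751, 0.0156]
ee_rot: [0.001, 0.402, 0.915, 0.0]
contact_force: [2.1, 2.6, 4.5]
width: 0.0148
gripper_force: 52.3
```

```bash
python3 log.py
```

```text
turn rad 0.8702 M [ 0.513  -0.2603  0.03  ] sdz 0.0136 F [1.84 2.9  4.98] w 0.0146 p [ 0.5383 -0.175   0.0156] t 27.75
```

move_arm(deltas=[[[0, 0, 0, 0.0143, 1], [0, 0, 0, 0.0143, 1], [0, 0, 0, 0.0143, 1]]])

```text
clock: 28.05
position: [0.5384, -0.175, 0.0156]
ee_rot: [0.001, 0.416, 0.909, 0.0]
contact_force: [1.6, 2.6, 4.9]
width: 0.0142
gripper_force: 52.3
```

```bash
python3 log.py
```

```text
turn rad 0.9005 M [ 0.5912 -0.3571  0.0541] sdz 0.0218 F [2.52 3.44 5.35] w 0.0148 p [ 0.5384 -0.175   0.0156] t 28.35
```

move_arm(deltas=[[[0, 0, 0, 0.0143, 1], [0, 0, 0, 0.0143, 1], [0, 0, 0, 0.0143, 1]]])

```text
clock: 28.65
position: [0.5384, -0.175, 0.0156]
ee_rot: [0.001, 0.43, 0.903, 0.0]
contact_force: [2.5, 3.8, 4.5]
width: 0.0146
gripper_force: 52.3
```

```bash
python3 log.py
```

```text
turn rad 0.9302 M [ 0.6422 -0.4066  0.0737] sdz 0.0403 F [2.18 3.49 5.14] w 0.0146 p [ 0.5384 -0.175   0.0156] t 28.95
```

move_arm(deltas=[[[0, 0, 0, 0.0143, 1], [0, 0, 0, 0.0143, 1], [0, 0, 0, 0.0143, 1]]])

```text
clock: 29.25
position: [0.5385, -0.1749, 0.0156]
ee_rot: [0.001, 0.443, 0.896, 0.0]
contact_force: [2.8, 4.1, 5.2]
width: 0.0149
gripper_force: 52.3
```

```bash
python3 log.py
```

```text
turn rad 0.9605 M [ 0.7157 -0.4838  0.1003] sdz 0.0331 F [2.73 4.09 4.97] w 0.0147 p [ 0.5384 -0.175   0.0156] t 29.55
```

move_arm(deltas=[[[0, 0, 0, 0.0143, 1], [0, 0, 0, 0.0143, 1], [0, 0, 0, 0.0143, 1]]])

```text
clock: 29.85
position: [0.5385, -0.1749, 0.0156]
ee_rot: [0.001, 0.457, 0.89, 0.001]
contact_force: [2.0, 4.6, 4.2]
width: 0.0147
gripper_force: 52.3
```

```bash
python3 log.py
```

```text
turn rad 0.9904 M [ 0.7461 -0.4779  0.1135] sdz 0.0286 F [3.16 4.01 4.85] w 0.0146 p [ 0.5385 -0.1749  0.0156] t 30.15
```

move_arm(deltas=[[[0, 0, 0, 0.0143, 1], [0, 0, 0, 0.0143, 1], [0, 0, 0, 0.0143, 1]]])

```text
clock: 30.45
position: [0.5385, -0.1749, 0.0156]
ee_rot: [0.001, 0.47, 0.883, 0.001]
contact_force: [3.0, 4.2, 4.7]
width: 0.0146
gripper_force: 52.3
```

```bash
python3 log.py
```

```text
turn rad 1.0203 M [ 0.7586 -0.5306  0.1156] sdz 0.0337 F [3.01 4.39 4.71] w 0.0147 p [ 0.5386 -0.1749  0.0156] t 30.75
```

Torque started to rise at about 0.88 rad, so I estimate about 11 N now. Two more steps should bring it to about 15 N.

move_arm(deltas=[[[0, 0, 0, 0.0143, 1], [0, 0, 0, 0.0143, 1], [0, 0, 0, 0.0143, 1]]])

```text
clock: 31.05
position: [0.5386, -0.1748, 0.0156]
ee_rot: [0.001, 0.483, 0.876, 0.001]
contact_force: [3.1, 4.8, 4.5]
width: 0.0149
gripper_force: 52.3
```

```bash
python3 log.py; python3 log.py
```

```text
turn rad 1.0503 M [ 0.7927 -0.5471  0.1529] sdz 0.0259 F [2.83 4.61 4.76] w 0.0147 p [ 0.5386 -0.1748  0.0156] t 31.35
turn rad 1.0503 M [ 0.7721 -0.5299  0.1581] sdz 0.0251 F [2.93 4.6  4.88] w 0.0148 p [ 0.5386 -0.1748  0.0156] t 31.65
```

move_arm(deltas=[[[0, 0, 0, 0.0143, 1], [0, 0, 0, 0.0143, 1], [0, 0, 0, 0.0143, 1]]])

```text
clock: 31.95
position: [0.5387, -0.1748, 0.0156]
ee_rot: [0.001, 0.496, 0.868, 0.001]
contact_force: [3.9, 5.1, 3.9]
width: 0.0148
gripper_force: 52.3
```

```bash
python3 log.py; python3 log.py; python3 log.py
```

```text
turn rad 1.0802 M [ 0.7808 -0.5739  0.1799] sdz 0.0218 F [3.66 4.51 4.46] w 0.0148 p [ 0.5387 -0.1748  0.0156] t 32.25
turn rad 1.0802 M [ 0.7885 -0.5556  0.1528] sdz 0.0221 F [3.19 4.54 4.68] w 0.0147 p [ 0.5387 -0.1748  0.0156] t 32.55Traceback (most recent call last):
  File "log.py", line 4, in <module>
    manip.get_image('wrist'); st=manip.get_state(); R,p=RT(st); M.append(st['moment']); F.append(st['contact_force']); A.append(np.degrees(np.arctan2(R[1,0],R[0,0]))%360); W.append(st['width'])
    ~~~~~~~~~~~~~~~^^^^^^^^^
ValueError: 200 camera calls are used up
```

Torque rise is about 0.12 N m, which is about 15 N, and it agrees with 0.20 rad past contact. Now I'll let go gently, staying inside the cup, and lift straight up.

move_arm(deltas=[[[0, 0, 0, 0, 0.6], [0, 0, 0, 0, 0.4], [0, 0, 0, 0, 0.29], [0, 0, 0, 0, 0.29], [0, 0, 0, 0, 0.29]]])

```text
clock: 33.2
position: [0.5371, -0.1753, 0.015]
ee_rot: [-0.001, 0.496, 0.868, -0.0]
contact_force: [-0.8, 0.6, 0.8]
width: 0.0304
gripper_force: 0.0
```

move_arm(deltas=[[[0, 0, -0.01, 0, 0.29], [0, 0, -0.03, 0, 0.29], [0, 0, -0.06, 0, 0.29], [0, 0, -0.1, 0, 0.29], [0, 0, -0.15, 0, 0.29], [0, 0, -0.2, 0, 0.29], [0, 0, -0.22, 0, 0.29], [0, 0, -0.22, 0, 0.29], [0, 0, -0.22, 0, 0.29]]])

```text
clock: 34.1
position: [0.5372, -0.175, 0.1913]
ee_rot: [-0.0, 0.496, 0.868, -0.0]
contact_force: [-0.6, -0.8, -0.5]
width: 0.0302
gripper_force: 0.0
```

The arm is clear, the forces are near zero and nothing was lifted with it. I'm handing in.

```bash
python3 -c "
from rig import manip
print(manip.sign_off())"
```

```text
the job is handed in; nothing more can be done
None
```

I stood the smaller dark block in the bay and clamped it at about 15 N (estimated from knob torque), then let go and handed in at about 34 s. My first grip on the knob slipped off without turning it, and the camera calls ran out, so I took no picture of the final clamped state.

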